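Tip the brass rods through the slot of the rod box

TASK

Two brass rods lie in the steel carrying tray. Lift the tray by its dark steel bar, turn it so that the rods line up with the long slot of the rod box (not the box of the same size with a small square mouth), and tip both rods through the slot into the box. Then stand the empty tray upright on the bench again, anywhere free, and let go.

Things in the scene. Friction and masses are not known exactly. Their poses are not given: they have to be found in the camera images.
- tray: Loose steel tray. Origin: underside centre, z up; rods lie along y. Dark bar handle 12 (x) x 138 (y) x 22 mm, centre 90 mm above the origin: grip across x from above. End walls at y +-65. Trough 126 (y) x 84 mm: flat floor 30 wide at z 4, rising 14 deg to open lips at x +-42, z 11. Tip about y over either lip: rods roll off from 18 deg on, all out by 35; lowest edge then 91 mm below the bar.
- rod_box: Fixed wooden box 150 (x) x 188 (y) x 105 mm. Origin: underside centre, z up. Slot along y, 164 x 30 mm, at z 60 over the origin, in a steel mouth whose long sides slope down to it from the rim (x +-68, z 105); hollow below, floor at z 4. Rods leaving the tray land up to 40 mm past its bar. A like box with flat steel top and 40 mm square hole is wrong; which is left or right varies.
- rod1: Loose round brass rod, 110 mm long, 14 mm diameter, 0.14 kg. Origin at its centre, y along its length. Starts on the floor of the tray, along the tray's y axis.
- rod2: Second rod, the same as rod1, lying beside it in the tray.
Not all that is in view belongs to the job. What is shaped like the rod1 but blue, pink or turquoise is not meant.

How it is judged:
On the way, in this order (a step that is already met when the one before it is completed fails the run):
1. the tray, with both rods in it, is held above the rod box with its rods roughly in line with the slot (within 17 degrees) (height (world z) of tray above 0.06 m and horizontal distance between tray and rod_box below 0.14 m and angle between the y axis of tray and the y axis of rod_box, either way round below 0.3 rad and distance between each of rod1, rod2 and tray below 0.07 m), for 0.1 s.
2. both rods are in the rod box, the tray still held above it (height (world z) of tray above 0.06 m and horizontal distance between tray and rod_box below 0.2 m and horizontal distance between each of rod1, rod2 and rod_box below 0.075 m and z of each of rod1, rod2 in the frame of rod_box below 0.045 m), for 0.1 s.
At the end, for the whole second after the job is handed in: Both rods lie at rest inside the rod box, below its slot (centres within 75 mm of the box's centre and less than 45 mm above its underside), and the tray stands at rest upright on the bench (underside less than 10 mm above it, tilted less than 7 degrees) (horizontal distance between each of rod1, rod2 and rod_box below 0.075 m and z of each of rod1, rod2 in the frame of rod_box below 0.045 m and height (world z) of tray below 0.01 m and angle between tray's own z axis and vertical below 0.12 rad and linear speed of tray below 0.02 m/s and linear speed of each of rod1, rod2 below 0.05 m/s); the robot touches nothing.
It also fails if it takes over 58 s, if anything falls off the work surface, if the arm or the gripper's body presses on something with over 40 N, if the wrist force passes 120 N, or if a joint passes its speed limit or range.

ROBOT

A 6-joint arm with a two-finger parallel gripper is mounted at the origin on the work surface. World frame = base frame: x ahead of the robot, y to its left, z up, the work surface at z = 0. Lengths are in m, angles in rad, forces in N, time in s.
With the tool pointing down it reaches from about 0.375 to 0.9 m from the base axis. Payload 3.1 kg.
Tool frame: the origin (TCP) lies on the front face of the gripper's body, between the roots of the fingers; the fingertips stand 73 mm ahead of it and the grasp point (between the pads) lies 54 mm ahead of it (manip.tips_ahead is the distance from the TCP to the fingertips, in m); z points along the fingers, y is the line along which they close (so a half turn about z gives the same grasp; the last joint's range is limited). The gripper opens to 85 mm and grips with 20 to 120 N. Pads are 22 mm wide; open, the fingers measure 114 mm over their backs; the gripper's body (76 mm by 85 mm) begins 54 mm behind the grasp point. The pads swing forward as they close: fully open they stand 13 mm farther back than shut.
Start: joints at [-0.178, 0.527, 1.433, -0, 1.181, -0.178], TCP at [0.625, 0, 0.304] pointing down, gripper open.
Joint ranges: [-3.08, 3.08], [-0.75, 2.2], [0.22, 2.44], [-1.43, 4.57], [0, 2.65], [-2.85, 2.85]. Speed limits (rad/s): [2.79, 2.79, 3.14, 3.14, 3.14, 3.14].

INTERFACE

Orientations are given as a unit quaternion [x, y, z, w].
In Python, from station import sense, eyes, workorder, manip gives the robot as it stands.
- The arm moves only by the shell command python3 -m inch 'ROWS' [OPENING] [FORCE]. ROWS is JSON, a list of rows, each an object of numbers: "dx", "dy", "dz": the shift along the tool's x, y, z in cm; "wx", "wy", "wz": the turn, a rotation vector about the tool's x, y, z in degrees. In form: [{"dx": .., "dy": .., "dz": .., "wx": .., "wy": .., "wz": ..}, ...]. A call has 1 to 10 rows; each row shifts and turns the commanded pose from where the row before left it, along the tool's axes as they then stand; what a row does not reach is not made up. A row lasts 1/8 s, in which the tool goes at most 62.5 mm and 10.7 degrees, less where a joint would pass 70% of its speed; a pose out of reach is approached as far as the arm can. A call with a gripper value outside its range is refused whole. OPENING is the opening, from 0 (shut) to 1 (fully open), set as the call begins (- or left out, the last holds). The fingers move at their own pace and stop on an object; FORCE is the grip in N (left out, the last holds). Time passes only in rows, so rows that do not move let the fingers close. It gives the time, the measured TCP pose, the force, the opening and the grip force at its end, in the units of the state.
- sense(): the state, without advancing time (a new reading comes with each control period).
- eyes.snapshot(name): name is "scene" or "side" or "wrist"; returns the picture (480x640x3 uint8, red, green, blue); there is no depth.
- eyes.camera_params(name): a dict with "fx", "fy", "cx", "cy" (pixels), "rvec" (rotation vector, rad) and "tvec" (3), from world to camera coordinates, as OpenCV has them. Camera axes: x right, y down, z forward; pixel columns grow to the right and rows downward; lengths in m; the calibration is good to about 2 mm. A picture is of the moment at which its call begins: read the wrist's pose just before it. camera_params takes no time and is no camera call; for the wrist camera it gives the pose at the moment of the call.
- workorder.sign_off(): hands the job in; it is judged then, once.
The state is a dict: "t": time; "q": joint angles; "qd": joint speeds; "tau": joint torques, N m; "tcp_pos": TCP position; "tool_rot": TCP orientation; "force": force on the tool from outside, world axes, zero at the start; "ft_torque": the same for the moment, N m; "finger_gap": opening from 0.0 (shut) to 1.0 (fully open); "gripper_force": force on a finger pad.
Only numpy, scipy, OpenCV 4.12 (cv2) and the standard library are available. Lean on these libraries where they do the work, as an engineer would, in place of code of your own. Each camera call takes 0.05 s, during which the arm holds its last target. There are 200 camera calls.

## Working session

There is one attempt and no reset: what is moved stays moved. The work goes in short steps, Python scripts to look and compute and a shell command to move; the robot and the scene stay as the last step left them, time stands still between calls to the robot, and variables do not carry over. Pictures are saved under pics/ and viewed, at most 10 in all, crops included, and the job is handed in when it is done.

```bash
ls; mkdir -p pics; python3 - <<'E'
from station import sense, eyes
import cv2,numpy as np
for n in ("scene","side","wrist"):
    im=eyes.snapshot(n); cv2.imwrite(f"pics/{n}0.png",im[:,:,::-1])
    p=eyes.camera_params(n); print(n,{k:np.round(v,3).tolist() for k,v in p.items()})
s=sense(); print(s['t'],s['tcp_pos'],s['tool_rot'])
E
```

```text
pics
scene {'fx': 456.694, 'fy': 456.694, 'cx': 312.323, 'cy': 239.836, 'rvec': [2.194, 1.026, -0.406], 'tvec': [-0.328, -0.248, 1.21]}
side {'fx': 613.64, 'fy': 613.64, 'cx': 329.705, 'cy': 241.138, 'rvec': [0.349, -2.781, 1.179], 'tvec': [0.489, 0.122, 0.876]}
wrist {'fx': 397.918, 'fy': 397.918, 'cx': 317.689, 'cy': 246.789, 'rvec': [-2.816, 0.0, 0.002], 'tvec': [-0.623, -0.042, 0.381]}
0.15 [6.24560147e-01 1.09515682e-04 3.03141404e-01] [ 7.07112617e-01  7.07100422e-01 -4.92511216e-04 -7.05207431e-04]
```

View pics/scene0.png

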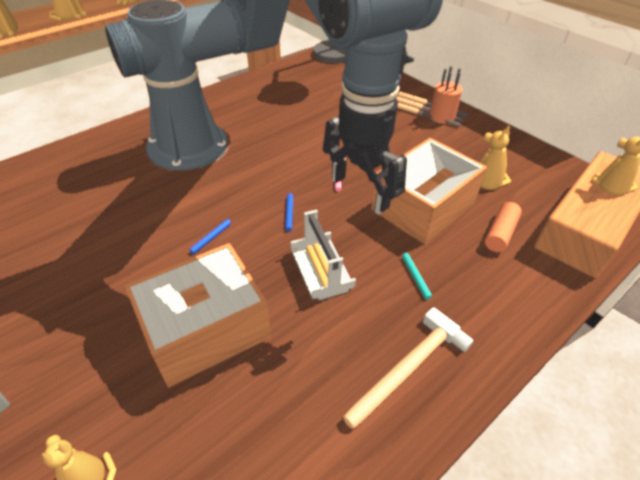

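View pics/wrist0.png

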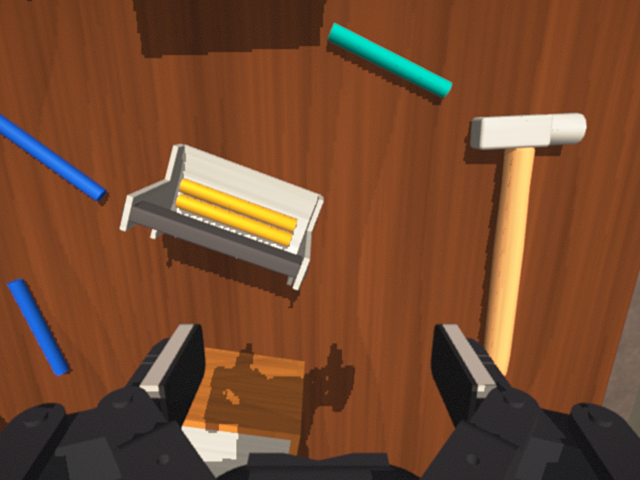

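The scene shows the tray at (322,260) with two brass rods. The slot box is at (435,180), and the flat-topped box with the square hole at (198,295) is the wrong one. Lookalikes to ignore are the blue rods (211,237) and (290,212), the turquoise rod (417,276) and the pink piece (338,186). In the wrist view the bar runs from (133,205) to (303,262).

```bash
cat > h.py <<'E'
import numpy as np, cv2
from station import sense, eyes
from scipy.spatial.transform import Rotation as Rn
def ray(p,uv,z):
    "pixels -> world points at height z"
    R=Rn.from_rotvec(p['rvec']).as_matrix(); c=-R.T@np.array(p['tvec'])
    o=[]
    for (u,v) in uv:
        d=R.T@np.array([(u-p['cx'])/p['fx'],(v-p['cy'])/p['fy'],1]); o.append(c+d*(z-c[2])/d[2])
    return np.array(o)
def state():
    s=sense(); return s['t'],np.round(s['tcp_pos'],4),np.round(Rn.from_quat(s['tool_rot']).as_matrix(),3).tolist()
E
python3 - <<'E'
from h import *
w=eyes.camera_params('wrist'); sc=eyes.camera_params('scene')
print(ray(w,[(133,205),(303,262)],.101).round(3))
print(ray(sc,[(433,142),(487,172),(428,208)],.105).round(3))
print(ray(sc,[(310,215),(337,268)],.101).round(3))
a=cv2.imread('pics/scene0.png'); b=cv2.imread('pics/wrist0.png')
A=cv2.resize(a[125:245,340:500],(800,600)); 
cv2.imwrite('pics/c1.png',A)
B=cv2.resize(b[120:315,90:350],(800,600)); cv2.imwrite('pics/c2.png',B)
E
```

```text
[[ 0.494  0.02   0.101]
 [ 0.612 -0.022  0.101]]
[[0.489 0.378 0.105]
 [0.633 0.381 0.105]
 [0.627 0.197 0.105]]
[[ 0.492  0.01   0.101]
 [ 0.624 -0.039  0.101]]
```

View pics/c1.png

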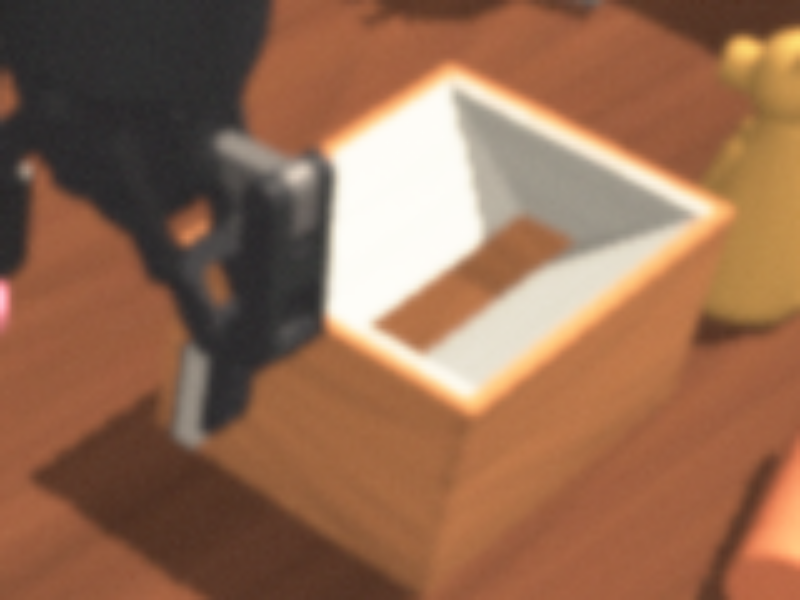

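View pics/c2.png

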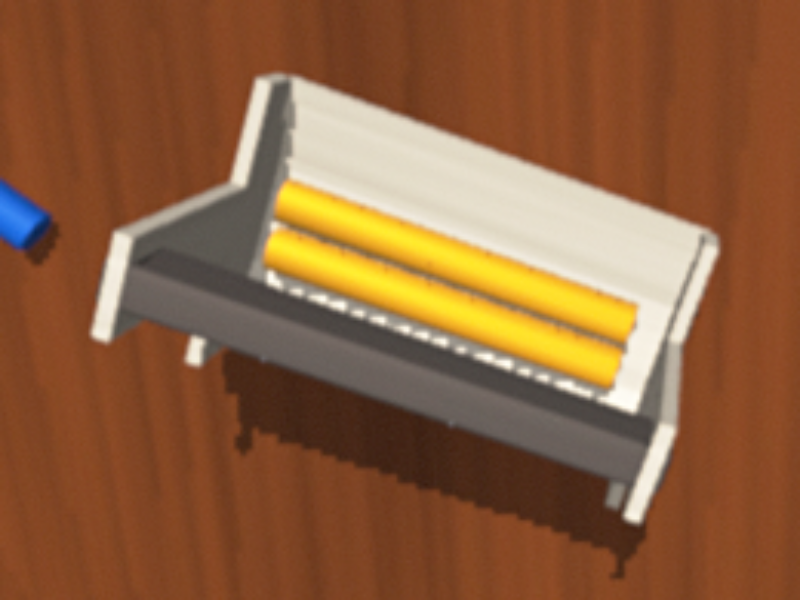

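View pics/side0.png

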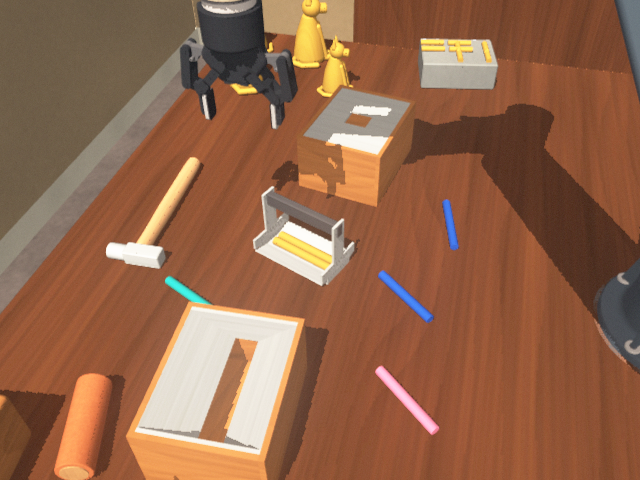

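Close view: the long slot confirms the rod box, with rim corners at scene pixels (430,138), (487,167) and (434,207). The tray holds two brass rods, and the middle of its bar top runs from about (132,214) to (298,270) in the wrist view. The side view agrees.

```bash
python3 - <<'E'
from h import *
w=eyes.camera_params('wrist'); sc=eyes.camera_params('scene'); sd=eyes.camera_params('side')
for p,uv in((w,[(131.6,214.2),(298,270.2)]),(sd,[(266,193),(342,227)])):
    e=ray(p,uv,.101); d=e[1]-e[0]; print(e.round(3).tolist(),e.mean(0).round(3),np.linalg.norm(d).round(3),np.degrees(np.arctan2(d[1],d[0])).round(1))
e=ray(sc,[(430,138),(486.6,167),(434.4,206.6)],.105); print(e.round(3), (e[0]+e[2])/2, np.linalg.norm(np.diff(e,axis=0),axis=1))
e=ray(sd,[(190,306),(304,319),(267,452),(134,437)],.105); print(e.round(3),e.mean(0),np.linalg.norm(np.diff(e,axis=0),axis=1)); d=e[3]-e[0]; print(np.degrees(np.arctan2(d[1],d[0])))
d=e[2]-e[1]; print(np.degrees(np.arctan2(d[1],d[0])))
print(state())
E
```

```text
[[0.492, 0.014, 0.101], [0.609, -0.029, 0.101]] [ 0.55  -0.008  0.101] 0.124 -20.0
[[0.612, -0.027, 0.101], [0.482, 0.019, 0.101]] [ 0.547 -0.004  0.101] 0.138 160.6
[[0.474 0.386 0.105]
 [0.623 0.394 0.105]
 [0.632 0.21  0.105]] [0.5530921  0.29760032 0.105     ] [0.14913501 0.18517616]
[[0.631 0.212 0.105]
 [0.487 0.197 0.105]
 [0.476 0.373 0.105]
 [0.616 0.392 0.105]] [0.55246772 0.29340706 0.105     ] [0.14509314 0.1764451  0.14133317]
94.97189199655587
93.71285598802848
(0.15, array([6.246e-01, 1.000e-04, 3.031e-01]), [[0.0, 1.0, -0.002], [1.0, -0.0, 0.0], [0.0, -0.002, -1.0]])
```

```bash
python3 -m inch '[{"dx":-0.3,"dy":-3.8},{"dx":-0.3,"dy":-3.8},{"wz":-10},{"wz":-10},{"wz":-10},{"wz":-10},{"wz":-10},{"wz":-10},{"wz":-10},{}]' 1; python3 -m inch '[{"dz":3},{"dz":2},{}]'
python3 - <<'E'
from h import *
print(state()); p=eyes.camera_params('wrist'); im=eyes.snapshot('wrist'); cv2.imwrite('pics/w1.png',im[:,:,::-1]); print(p)
E
```

```text
(0.15, array([6.246e-01, 1.000e-04, 3.031e-01]), [[0.0, 1.0, -0.002], [1.0, -0.0, 0.0], [0.0, -0.002, -1.0]])
{'fx': 397.9177288239943, 'fy': 397.9177288239943, 'cx': 317.68859268984545, 'cy': 246.78917903700687, 'rvec': array([-2.81579816e+00,  3.17644332e-04,  1.69605567e-03]), 'tvec': array([-0.623146  , -0.04241927,  0.3813424 ])}invalid input at $[0]: expected keys dx, dy, dz, wx, wy, wz
invalid input at $[0]: expected keys dx, dy, dz, wx, wy, wz
```

View pics/w1.png

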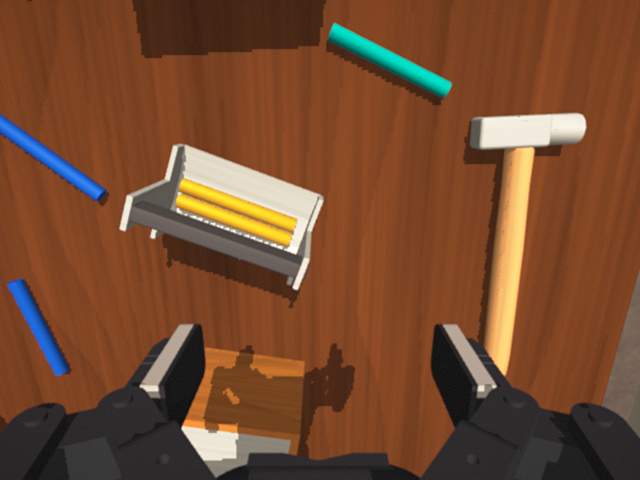

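The view is unchanged: the move was refused because every row needs all six keys.

```bash
python3 -m inch '[{"dx":-0.3,"dy":-3.8,"dz":0,"wx":0,"wy":0,"wz":0},{"dx":-0.3,"dy":-3.8,"dz":0,"wx":0,"wy":0,"wz":0},{"dx":0,"dy":0,"dz":0,"wx":0,"wy":0,"wz":-10},{"dx":0,"dy":0,"dz":0,"wx":0,"wy":0,"wz":-10},{"dx":0,"dy":0,"dz":0,"wx":0,"wy":0,"wz":-10},{"dx":0,"dy":0,"dz":0,"wx":0,"wy":0,"wz":-10},{"dx":0,"dy":0,"dz":0,"wx":0,"wy":0,"wz":-10},{"dx":0,"dy":0,"dz":0,"wx":0,"wy":0,"wz":-10},{"dx":0,"dy":0,"dz":0,"wx":0,"wy":0,"wz":-10},{"dx":0,"dy":0,"dz":0,"wx":0,"wy":0,"wz":0}]' 1
python3 - <<'E'
from h import *
print(state()); p=eyes.camera_params('wrist'); im=eyes.snapshot('wrist'); cv2.imwrite('pics/w2.png',im[:,:,::-1])
E
```

```text
t: 1.45
tcp_pos: [0.5489, -0.0059, 0.3038]
tool_rot: [0.175, 0.985, 0.0, -0.0]
force: [0.1, 0.6, 0.6]
finger_gap: 1.001
gripper_force: 0.0
(1.45, array([ 0.5489, -0.0059,  0.3038]), [[-0.939, 0.344, -0.0], [0.344, 0.939, 0.0], [0.0, -0.0, -1.0]])
```

View pics/w2.png

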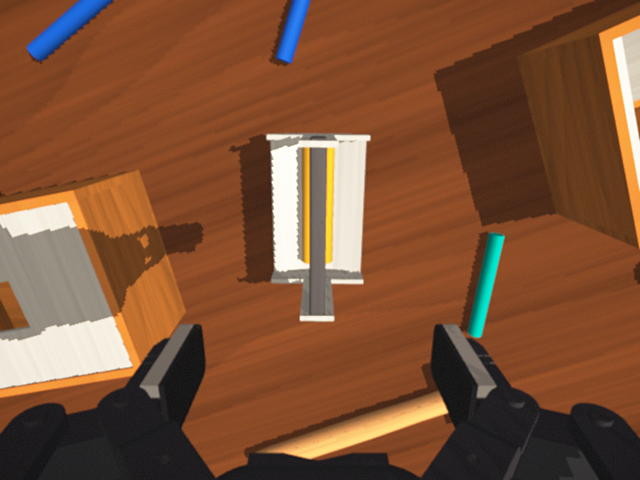

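The bar is centred laterally at column ~317, upright from (318,143) to (317,318), so the grip axis is right. I still need the lengthwise offset.

```bash
python3 - <<'E'
from h import *
p=eyes.camera_params('wrist'); e=ray(p,[(318,143),(317,318)],.101); print(e,e.mean(0))
R=Rn.from_quat(sense()['tool_rot']).as_matrix(); print(R.T@(e.mean(0)-sense()['tcp_pos']))
E
python3 -m inch '[{"dx":0,"dy":0,"dz":4,"wx":0,"wy":0,"wz":0},{"dx":0,"dy":0,"dz":4,"wx":0,"wy":0,"wz":0},{"dx":0,"dy":0,"dz":2,"wx":0,"wy":0,"wz":0},{"dx":0,"dy":0,"dz":0,"wx":0,"wy":0,"wz":0}]'
```

```text
[[ 0.48880467  0.01502965  0.101     ]
 [ 0.61173792 -0.0309762   0.101     ]] [ 0.5502713  -0.00797327  0.101     ]
[-0.00208876 -0.00143015  0.20277592]
t: 2.0
tcp_pos: [0.548, -0.0058, 0.2023]
tool_rot: [0.175, 0.985, 0.0, -0.002]
force: [0.5, 0.3, 0.8]
finger_gap: 1.002
gripper_force: 0.0
```

```bash
python3 -m inch '[{"dx":-0.2,"dy":-0.1,"dz":3,"wx":0,"wy":0,"wz":0},{"dx":0,"dy":0,"dz":2,"wx":0,"wy":0,"wz":0},{"dx":0,"dy":0,"dz":0.8,"wx":0,"wy":0,"wz":0},{"dx":0,"dy":0,"dz":0,"wx":0,"wy":0,"wz":0}]'
python3 -m inch '[{"dx":0,"dy":0,"dz":0,"wx":0,"wy":0,"wz":0},{"dx":0,"dy":0,"dz":0,"wx":0,"wy":0,"wz":0},{"dx":0,"dy":0,"dz":0,"wx":0,"wy":0,"wz":0},{"dx":0,"dy":0,"dz":0,"wx":0,"wy":0,"wz":0},{"dx":0,"dy":0,"dz":0,"wx":0,"wy":0,"wz":0},{"dx":0,"dy":0,"dz":0,"wx":0,"wy":0,"wz":0},{"dx":0,"dy":0,"dz":0,"wx":0,"wy":0,"wz":0},{"dx":0,"dy":0,"dz":0,"wx":0,"wy":0,"wz":0}]' 0 90
```

```text
t: 2.5
tcp_pos: [0.5509, -0.0077, 0.1464]
tool_rot: [0.174, 0.985, -0.0, 0.0]
force: [0.3, 0.2, 1.0]
finger_gap: 1.004
gripper_force: 0.0
t: 3.5
tcp_pos: [0.5507, -0.0073, 0.1463]
tool_rot: [0.174, 0.985, 0.0, 0.0]
force: [-1.0, 2.8, 5.2]
finger_gap: 0.123
gripper_force: 89.1
```

```bash
python3 -m inch '[{"dx":0,"dy":0,"dz":-0.5,"wx":0,"wy":0,"wz":0},{"dx":0,"dy":0,"dz":-1.2,"wx":0,"wy":0,"wz":0},{"dx":0,"dy":0,"dz":-2,"wx":0,"wy":0,"wz":0},{"dx":0,"dy":0,"dz":-2.5,"wx":0,"wy":0,"wz":0},{"dx":0,"dy":0,"dz":-2.5,"wx":0,"wy":0,"wz":0},{"dx":0,"dy":0,"dz":-2.5,"wx":0,"wy":0,"wz":0},{"dx":0,"dy":0,"dz":-2.5,"wx":0,"wy":0,"wz":0},{"dx":0,"dy":0,"dz":-1.5,"wx":0,"wy":0,"wz":0},{"dx":0,"dy":0,"dz":-0.8,"wx":0,"wy":0,"wz":0},{"dx":0,"dy":0,"dz":0,"wx":0,"wy":0,"wz":0}]'
python3 - <<'E'
from h import *
print(state()); print(sense()['ft_torque']); cv2.imwrite('pics/s2.png',np.vstack([cv2.resize(eyes.snapshot(n)[:,:,::-1],(400,300)) for n in('side','wrist')]))
E
```

```text
t: 4.75
tcp_pos: [0.5503, -0.0076, 0.3058]
tool_rot: [0.174, 0.985, -0.0, -0.0]
force: [0.2, 0.7, -7.3]
finger_gap: 0.122
gripper_force: 88.0
(4.75, array([ 0.5503, -0.0076,  0.3058]), [[-0.94, 0.342, -0.0], [0.342, 0.94, -0.0], [0.0, -0.0, -1.0]])
[ 0.03697137  0.00635365 -0.00732369]
```

View pics/s2.png

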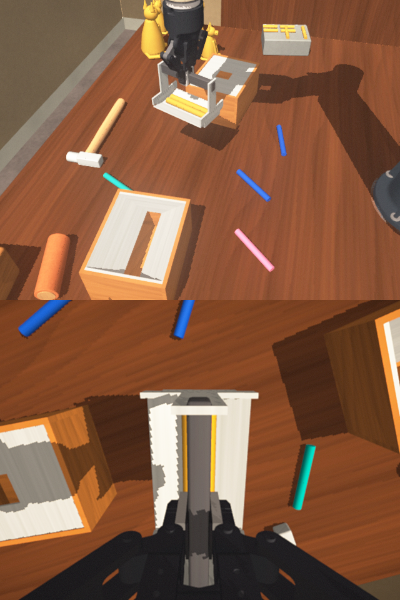

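The tray is held level at wrist (200,470) with both rods still in it; the slot box is clear. Turning now.

```bash
python3 -m inch '[{"dx":0,"dy":0,"dz":0,"wx":0,"wy":0,"wz":4},{"dx":0,"dy":0,"dz":0,"wx":0,"wy":0,"wz":7},{"dx":0,"dy":0,"dz":0,"wx":0,"wy":0,"wz":8},{"dx":0,"dy":0,"dz":0,"wx":0,"wy":0,"wz":9},{"dx":0,"dy":0,"dz":0,"wx":0,"wy":0,"wz":9},{"dx":0,"dy":0,"dz":0,"wx":0,"wy":0,"wz":9},{"dx":0,"dy":0,"dz":0,"wx":0,"wy":0,"wz":8},{"dx":0,"dy":0,"dz":0,"wx":0,"wy":0,"wz":7},{"dx":0,"dy":0,"dz":0,"wx":0,"wy":0,"wz":4},{"dx":0,"dy":0,"dz":0,"wx":0,"wy":0,"wz":1.5}]'
python3 -m inch '[{"dx":1,"dy":0.1,"dz":0,"wx":0,"wy":0,"wz":0},{"dx":2.2,"dy":0.3,"dz":0,"wx":0,"wy":0,"wz":0},{"dx":3.5,"dy":0.4,"dz":0,"wx":0,"wy":0,"wz":0},{"dx":4,"dy":0.5,"dz":0,"wx":0,"wy":0,"wz":0},{"dx":4.5,"dy":0.5,"dz":0,"wx":0,"wy":0,"wz":0},{"dx":4.5,"dy":0.5,"dz":0,"wx":0,"wy":0,"wz":0},{"dx":4,"dy":0.5,"dz":0,"wx":0,"wy":0,"wz":0},{"dx":3.5,"dy":0.4,"dz":0,"wx":0,"wy":0,"wz":0},{"dx":2,"dy":0.2,"dz":0,"wx":0,"wy":0,"wz":0},{"dx":1,"dy":0.1,"dz":0,"wx":0,"wy":0,"wz":0}]'
python3 -m inch '[{"dx":0,"dy":0,"dz":0,"wx":0,"wy":0,"wz":0},{"dx":0,"dy":0,"dz":0,"wx":0,"wy":0,"wz":0}]'
python3 - <<'E'
from h import *
print(state(),sense()['q']); cv2.imwrite('pics/s3.png',np.vstack([cv2.resize(eyes.snapshot(n)[:,:,::-1],(400,300)) for n in('side','wrist')]))
E
```

```text
t: 6.1
tcp_pos: [0.5501, -0.0075, 0.3048]
tool_rot: [0.685, 0.728, -0.001, -0.001]
force: [-0.3, -1.2, -7.0]
finger_gap: 0.125
gripper_force: 87.8
t: 7.35
tcp_pos: [0.5666, 0.2969, 0.3055]
tool_rot: [0.685, 0.729, -0.001, -0.0]
force: [-0.2, -0.3, -7.3]
finger_gap: 0.121
gripper_force: 87.8
t: 7.6
tcp_pos: [0.5671, 0.2947, 0.3058]
tool_rot: [0.686, 0.728, -0.001, 0.0]
force: [-0.7, -0.1, -6.5]
finger_gap: 0.123
gripper_force: 87.8
(7.6, array([0.5671, 0.2947, 0.3058]), [[-0.06, 0.998, -0.001], [0.998, 0.06, -0.001], [-0.001, -0.001, -1.0]]) [ 3.05040740e-01  5.45212585e-01  1.39259065e+00 -8.11826191e-04
  1.20464136e+00  2.45313583e-01]
```

View pics/s3.png

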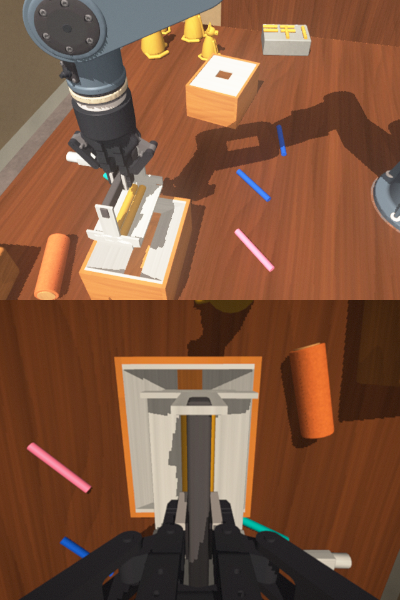

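The tray is over the slot box, aligned, with both rods aboard; in the wrist half the slot shows at (190,380). Lowering a little, then tipping toward −x.

```bash
python3 -m inch '[{"dx":0,"dy":0,"dz":1,"wx":0,"wy":0,"wz":0},{"dx":0,"dy":0,"dz":1.2,"wx":0,"wy":0,"wz":0},{"dx":0,"dy":0,"dz":0.3,"wx":0,"wy":0,"wz":0},{"dx":0,"dy":0,"dz":0,"wx":0,"wy":0,"wz":0}]'
python3 -m inch '[{"dx":0,"dy":-0.45,"dz":0,"wx":-5,"wy":0,"wz":0},{"dx":0,"dy":-0.5,"dz":0,"wx":-5,"wy":0,"wz":0},{"dx":0,"dy":-0.5,"dz":0,"wx":-5,"wy":0,"wz":0},{"dx":0,"dy":-0.5,"dz":0,"wx":-5,"wy":0,"wz":0},{"dx":0,"dy":-0.5,"dz":0,"wx":-5,"wy":0,"wz":0},{"dx":0,"dy":-0.5,"dz":0,"wx":-5,"wy":0,"wz":0},{"dx":0,"dy":-0.5,"dz":0,"wx":-5,"wy":0,"wz":0},{"dx":0,"dy":-0.5,"dz":0,"wx":-5,"wy":0,"wz":0},{"dx":0,"dy":0,"dz":0,"wx":0,"wy":0,"wz":0},{"dx":0,"dy":0,"dz":0,"wx":0,"wy":0,"wz":0}]'
python3 -m inch '[{"dx":0,"dy":0,"dz":0,"wx":0,"wy":0,"wz":0},{"dx":0,"dy":0,"dz":0,"wx":0,"wy":0,"wz":0},{"dx":0,"dy":0,"dz":0,"wx":0,"wy":0,"wz":0},{"dx":0,"dy":0,"dz":0,"wx":0,"wy":0,"wz":0},{"dx":0,"dy":0,"dz":0,"wx":0,"wy":0,"wz":0},{"dx":0,"dy":0,"dz":0,"wx":0,"wy":0,"wz":0}]'
python3 - <<'E'
from h import *
print(state()); cv2.imwrite('pics/s4.png',np.vstack([cv2.resize(eyes.snapshot(n)[:,:,::-1],(400,300)) for n in('side','wrist')]))
E
```

```text
t: 8.2
tcp_pos: [0.5668, 0.2959, 0.2801]
tool_rot: [0.685, 0.728, -0.001, -0.0]
force: [-0.5, 0.3, -6.4]
finger_gap: 0.123
gripper_force: 87.9
t: 9.45
tcp_pos: [0.5336, 0.2921, 0.2715]
tool_rot: [0.649, 0.686, 0.236, 0.228]
force: [0.3, 0.3, -4.1]
finger_gap: 0.12
gripper_force: 88.7
t: 10.2
tcp_pos: [0.5328, 0.2918, 0.2704]
tool_rot: [0.649, 0.687, 0.236, 0.228]
force: [-1.1, 0.7, -4.4]
finger_gap: 0.125
gripper_force: 88.7
(10.2, array([0.5328, 0.2918, 0.2704]), [[-0.054, 0.784, 0.619], [0.999, 0.047, 0.028], [-0.007, 0.619, -0.785]])
```

View pics/s4.png

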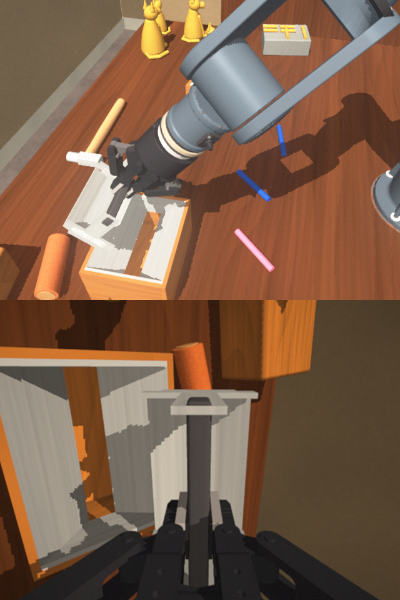

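Both rods have left the tray: the load fell by 2.6 N, about what two rods weigh. The tray floor at (200,470) and the mouth slopes around the slot (90,430) are empty. Righting the tray and carrying it back.

```bash
python3 -m inch '[{"dx":0,"dy":0.5,"dz":0,"wx":5,"wy":0,"wz":0},{"dx":0,"dy":0.5,"dz":0,"wx":5,"wy":0,"wz":0},{"dx":0,"dy":0.5,"dz":0,"wx":5,"wy":0,"wz":0},{"dx":0,"dy":0.5,"dz":0,"wx":5,"wy":0,"wz":0},{"dx":0,"dy":0.5,"dz":0,"wx":5,"wy":0,"wz":0},{"dx":0,"dy":0.5,"dz":0,"wx":5,"wy":0,"wz":0},{"dx":0,"dy":0.5,"dz":0,"wx":5,"wy":0,"wz":0},{"dx":0,"dy":0.5,"dz":0,"wx":5,"wy":0,"wz":0},{"dx":0,"dy":0,"dz":-2.5,"wx":0,"wy":0,"wz":0},{"dx":0,"dy":0,"dz":0,"wx":0,"wy":0,"wz":0}]'
python3 -m inch '[{"dx":-1,"dy":-0.1,"dz":0,"wx":0,"wy":0,"wz":0},{"dx":-2.2,"dy":-0.3,"dz":0,"wx":0,"wy":0,"wz":0},{"dx":-3.5,"dy":-0.4,"dz":0,"wx":0,"wy":0,"wz":0},{"dx":-4,"dy":-0.5,"dz":0,"wx":0,"wy":0,"wz":0},{"dx":-4.5,"dy":-0.5,"dz":0,"wx":0,"wy":0,"wz":0},{"dx":-4.5,"dy":-0.5,"dz":0,"wx":0,"wy":0,"wz":0},{"dx":-4,"dy":-0.5,"dz":0,"wx":0,"wy":0,"wz":0},{"dx":-3.5,"dy":-0.4,"dz":0,"wx":0,"wy":0,"wz":0},{"dx":-2,"dy":-0.2,"dz":0,"wx":0,"wy":0,"wz":0},{"dx":-1,"dy":-0.1,"dz":0,"wx":0,"wy":0,"wz":0}]'
python3 - <<'E'
from h import *
print(state())
im=eyes.snapshot('scene'); sc=eyes.camera_params('scene')
hsv=cv2.cvtColor(im,cv2.COLOR_RGB2HSV); m=cv2.inRange(hsv,(18,150,120),(32,255,255))
n,_,st,ce=cv2.connectedComponentsWithStats(m); print([(ce[i].round().tolist(),int(st[i,4])) for i in range(1,n) if st[i,4]>15])
E
```

```text
t: 11.55
tcp_pos: [0.5707, 0.293, 0.3113]
tool_rot: [0.689, 0.724, -0.004, 0.004]
force: [0.6, -0.1, -4.4]
finger_gap: 0.121
gripper_force: 88.8
t: 12.8
tcp_pos: [0.5484, -0.012, 0.3131]
tool_rot: [0.69, 0.724, -0.006, 0.002]
force: [-1.0, -0.1, -3.4]
finger_gap: 0.122
gripper_force: 88.7
(12.8, array([ 0.5484, -0.012 ,  0.3131]), [[-0.048, 0.999, -0.007], [0.999, 0.048, -0.012], [-0.011, -0.007, -1.0]])
[([504.0, 157.0], 32), ([504.0, 178.0], 17), ([80.0, 468.0], 470), ([62.0, 449.0], 39), ([82.0, 453.0], 16)]
```

```bash
python3 -m inch '[{"dx":0,"dy":0,"dz":0,"wx":0,"wy":0,"wz":-4},{"dx":0,"dy":0,"dz":0,"wx":0,"wy":0,"wz":-7},{"dx":0,"dy":0,"dz":0,"wx":0,"wy":0,"wz":-8},{"dx":0,"dy":0,"dz":0,"wx":0,"wy":0,"wz":-9},{"dx":0,"dy":0,"dz":0,"wx":0,"wy":0,"wz":-9},{"dx":0,"dy":0,"dz":0,"wx":0,"wy":0,"wz":-9},{"dx":0,"dy":0,"dz":0,"wx":0,"wy":0,"wz":-8},{"dx":0,"dy":0,"dz":0,"wx":0,"wy":0,"wz":-7},{"dx":0,"dy":0,"dz":0,"wx":0,"wy":0,"wz":-4},{"dx":0,"dy":0,"dz":0,"wx":0,"wy":0,"wz":-1.5}]'
python3 -m inch '[{"dx":0,"dy":0,"dz":2,"wx":0,"wy":0,"wz":0},{"dx":0,"dy":0,"dz":3,"wx":0,"wy":0,"wz":0},{"dx":0,"dy":0,"dz":4,"wx":0,"wy":0,"wz":0},{"dx":0,"dy":0,"dz":3,"wx":0,"wy":0,"wz":0},{"dx":0,"dy":0,"dz":2,"wx":0,"wy":0,"wz":0},{"dx":0,"dy":0,"dz":0,"wx":0,"wy":0,"wz":0},{"dx":0,"dy":0,"dz":0,"wx":0,"wy":0,"wz":0}]'
python3 -c "
from h import *
print(state())"
```

```text
t: 14.1
tcp_pos: [0.5489, -0.0096, 0.3131]
tool_rot: [0.178, 0.984, -0.006, -0.002]
force: [0.1, -0.1, -4.5]
finger_gap: 0.121
gripper_force: 88.7
t: 14.98
tcp_pos: [0.5489, -0.0121, 0.174]
tool_rot: [0.179, 0.984, -0.006, -0.001]
force: [0.7, 0.2, -3.6]
finger_gap: 0.122
gripper_force: 88.4
(14.975, array([ 0.5489, -0.0121,  0.174 ]), [[-0.936, 0.353, -0.005], [0.353, 0.936, -0.012], [-0.0, -0.013, -1.0]])
```

```bash
python3 -m inch '[{"dx":0,"dy":0,"dz":1.2,"wx":-0.7,"wy":0,"wz":0},{"dx":0,"dy":0,"dz":0.8,"wx":0,"wy":0,"wz":0},{"dx":0,"dy":0,"dz":0.4,"wx":0,"wy":0,"wz":0},{"dx":0,"dy":0,"dz":0.2,"wx":0,"wy":0,"wz":0},{"dx":0,"dy":0,"dz":0,"wx":0,"wy":0,"wz":0}]'
python3 -m inch '[{"dx":0,"dy":0,"dz":0.1,"wx":0,"wy":0,"wz":0},{"dx":0,"dy":0,"dz":0,"wx":0,"wy":0,"wz":0}]'
```

```text
t: 15.6
tcp_pos: [0.548, -0.0125, 0.1471]
tool_rot: [0.179, 0.984, -0.0, -0.001]
force: [0.3, -0.9, -4.3]
finger_gap: 0.12
gripper_force: 88.6
t: 15.85
tcp_pos: [0.5482, -0.0125, 0.1464]
tool_rot: [0.179, 0.984, -0.0, -0.001]
force: [0.8, 0.1, -3.9]
finger_gap: 0.122
gripper_force: 88.8
```

```bash
python3 -m inch '[{"dx":0,"dy":0,"dz":0.1,"wx":0,"wy":0,"wz":0},{"dx":0,"dy":0,"dz":0,"wx":0,"wy":0,"wz":0}]'
python3 -m inch '[{"dx":0,"dy":0,"dz":0.1,"wx":0,"wy":0,"wz":0},{"dx":0,"dy":0,"dz":0,"wx":0,"wy":0,"wz":0}]'
```

```text
t: 16.1
tcp_pos: [0.5482, -0.0125, 0.1463]
tool_rot: [0.179, 0.984, -0.0, -0.0]
force: [-1.5, 0.9, 6.2]
finger_gap: 0.126
gripper_force: 90.1
t: 16.35
tcp_pos: [0.5481, -0.0124, 0.1463]
tool_rot: [0.179, 0.984, -0.0, -0.0]
force: [-4.0, -0.1, 13.0]
finger_gap: 0.127
gripper_force: 91.5
```

```bash
python3 -m inch '[{"dx":0,"dy":0,"dz":-0.1,"wx":0,"wy":0,"wz":0},{"dx":0,"dy":0,"dz":0,"wx":0,"wy":0,"wz":0}]'
python3 -m inch '[{"dx":0,"dy":0,"dz":0,"wx":0,"wy":0,"wz":0},{"dx":0,"dy":0,"dz":0,"wx":0,"wy":0,"wz":0},{"dx":0,"dy":0,"dz":0,"wx":0,"wy":0,"wz":0},{"dx":0,"dy":0,"dz":0,"wx":0,"wy":0,"wz":0},{"dx":0,"dy":0,"dz":0,"wx":0,"wy":0,"wz":0},{"dx":0,"dy":0,"dz":0,"wx":0,"wy":0,"wz":0},{"dx":0,"dy":0,"dz":0,"wx":0,"wy":0,"wz":0},{"dx":0,"dy":0,"dz":0,"wx":0,"wy":0,"wz":0}]' 1
python3 -m inch '[{"dx":0,"dy":0,"dz":-1,"wx":0,"wy":0,"wz":0},{"dx":0,"dy":0,"dz":-3,"wx":0,"wy":0,"wz":0},{"dx":0,"dy":0,"dz":-4,"wx":0,"wy":0,"wz":0},{"dx":0,"dy":0,"dz":-4,"wx":0,"wy":0,"wz":0},{"dx":0,"dy":0,"dz":-3.9,"wx":0,"wy":0,"wz":0},{"dx":0,"dy":0,"dz":0,"wx":0,"wy":0,"wz":0},{"dx":0,"dy":0,"dz":0,"wx":0,"wy":0,"wz":0}]'
python3 - <<'E'
from h import *
im=eyes.snapshot('wrist'); a=cv2.imread('pics/w2.png')[:,:,::-1]
d=cv2.phaseCorrelate(*[cv2.cvtColor(np.ascontiguousarray(x[120:330,230:390]),cv2.COLOR_RGB2GRAY).astype(np.float32) for x in(a,im)]); print(state()[1],d)
for n in('wrist','side'):
    im=eyes.snapshot(n); m=cv2.inRange(cv2.cvtColor(im,cv2.COLOR_RGB2HSV),(18,150,120),(32,255,255)); k,_,st,ce=cv2.connectedComponentsWithStats(m); print(n,[(ce[i].round().tolist(),int(st[i,4])) for i in range(1,k) if st[i,4]>20])
E
```

```text
t: 16.6
tcp_pos: [0.5482, -0.0125, 0.1463]
tool_rot: [0.179, 0.984, -0.0, -0.0]
force: [-2.8, 0.4, 7.7]
finger_gap: 0.124
gripper_force: 90.3
t: 17.6
tcp_pos: [0.548, -0.0125, 0.1452]
tool_rot: [0.179, 0.984, -0.0, -0.001]
force: [-0.1, -0.2, 0.8]
finger_gap: 1.001
gripper_force: 0.0
t: 18.48
tcp_pos: [0.5478, -0.0123, 0.3043]
tool_rot: [0.179, 0.984, -0.0, -0.001]
force: [-0.2, 1.1, 0.2]
finger_gap: 1.0
gripper_force: 0.0
[ 0.5475 -0.0122  0.3035] ((0.6742965861194108, -1.9534681793305566), 0.7830013937420315)
wrist []
side [([245.0, 46.0], 2712), ([432.0, 42.0], 69), ([460.0, 48.0], 221), ([343.0, 50.0], 91), ([486.0, 52.0], 93), ([433.0, 49.0], 65), ([339.0, 79.0], 303)]
```

The tray stands in the same view as before the lift (shift under 2 px, correlation 0.78). No brass shows in the tray or on the bench, and only the cats and the far rack remain yellow.

```bash
python3 -c "
from station import workorder
print(workorder.sign_off())"
```

```text
the job is handed in; nothing more can be done
None
```

The job is handed in with no verdict returned: I tipped both rods over the slot, judged in the box by the lost weight and no brass left in view, and stood the empty tray upright at its starting place, released at 18.5 s.

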